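# Lock the stop bracket with the ball-lock pin

### The job

Pin the stop bracket to the fixture tube: take the ball-lock pin (the one with a push button on the side of its head) from the rack with its button squeezed in, and, with the button still held in, push it down through the bracket's hole and the tube's hole beneath until its collar sits flush on the bracket. Then let go so that the button springs back out and the pin locks. Leave the plain pin standing in the rack.

Things in the scene. Friction and masses are not known exactly. Their poses are not given: they have to be found in the camera images.
- pin_head (a point): Centre of the head of the loose ball-lock pin (0.25 kg), upright in a rack slot. x: axis to button; z up. Head: 26 mm along y, -18 to +16 mm along x; top 20 mm above. Side button 18 mm across, at this height, to x +24 mm (+18 pressed, axis then midway in the grip). Collar 44 mm across; its underside, 30 mm below, rests on the rack 60 mm above the table. Shank 16 mm across, nose 76 mm below.
- pin_button (a joint): Side button of the ball-lock pin: 0 = out, 0.006 m = fully in; spring 2.4 N (out) to 6 N (in). Squeezing the head firmly along its x holds it in. Two locking balls, 51 to 61 mm below the head's centre, stick out along +x and -x to 16 mm from the pin's axis; with the button in they draw into the shank, with it out they cannot pass the bracket's hole.
- bracket_hole (a point): Centre of the mouth of the fixed stop bracket's hole, in its top face, 68 mm above the table. z up; x towards its 40 mm high fence, 100 mm away. Plate 80 mm wide, 8 mm thick. The hole, 26 mm across, runs on in line through the 8 mm top wall of the dark hollow tube below (340 mm long, 60 mm high). A plate with an upright web and no hole sits on the tube 180 mm away along y.
- plain_pin_head (a point): Centre of the head of the plain pin, to be left alone: loose, like the ball-lock pin but with no button and no balls, head 36 x 26 mm, in another of the rack's three slots, which lie 70 mm apart in a row along the pins' y. A bolt with a round black knob, 38 mm across, stands in the third slot. z up, top of the head 20 mm above.
Mind the look-alikes: they are no part of the job. What is shaped like the part that bears pin_head but blue is not meant.

How it is judged:
By the outcome, as a careful person would: the job done as asked, in the order asked, and still so for the second after the job is handed in, with the robot touching nothing.
It also fails if it takes over 43 s, if anything falls off the work surface, if the arm or the gripper's body presses on something with over 40 N, if the wrist force passes 120 N, or if a joint passes its speed limit or range.

### The arm

A 6-joint arm with a two-finger parallel gripper is mounted at the origin on the work surface. World frame = base frame: x ahead of the robot, y to its left, z up, the work surface at z = 0. Lengths are in m, angles in rad, forces in N, time in s.
With the tool pointing down it reaches from about 0.35 to 0.975 m from the base axis. Payload 4.9 kg.
Tool frame: the origin (TCP) lies on the centre line of the jaws, within the pads' length; the fingertips stand manip.tcp_to_tips ahead of it and the grasp point (between the pads) is the TCP (manip.tcp_to_tips is the distance from the TCP to the fingertips, in m); y points along the fingers, z is the direction in which the jaws open and shut, and the axes are right-handed (so a half turn about y gives the same grasp; the last joint's range is limited). The gripper opens to 85 mm and grips with 20 to 120 N. Pads are 22 mm wide; open, the fingers measure 114 mm over their backs; the gripper's body (76 mm by 85 mm) begins 54 mm behind the grasp point. The pads swing forward as they close: fully open they stand 13 mm farther back than shut.
Start: joints at [-1.285, 0.053, 1.613, -0, 1.476, -0.119], TCP at [0.246, -0.574, 0.25] pointing down, gripper open.
Joint ranges: [-3.01, 3.01], [-1.01, 2.22], [0.06, 2.58], [-1.02, 4.17], [0.09, 2.62], [-3.14, 3.14]. Speed limits (rad/s): [2.57, 2.57, 3.14, 3.14, 3.14, 3.14].

### API

Orientations are given as a unit quaternion [w, x, y, z].
In Python, from plant import manip gives the robot as it stands.
- The arm moves only by the tool apply_moves, never from a script. Its argument "moves" is a list of rows, each a list of 7 numbers: the gripper's target within -1 to 1 (shut at 1, half-way at 0, fully open at -1), then the shift along the tool's x, y, z in mm, then the turn, a rotation vector about the tool's x, y, z in degrees. A call has 1 to 20 rows; each row shifts and turns the commanded pose from where the row before left it, along the tool's axes as they then stand; what a row does not reach is not made up. A row lasts 1/10 s, in which the tool goes at most 50 mm and 8.59 degrees, less where a joint would pass 70% of its speed; a pose out of reach is approached as far as the arm can. A call with a gripper value outside its range is refused whole. The fingers move at their own pace and stop on an object; the grip force is fixed at half the most. Time passes only in rows, so rows that do not move let the fingers close. It gives the time, the measured TCP pose, the force and the opening at its end, in the units of the state.
- manip.state(): the state, without advancing time (a new reading comes with each control period).
- manip.grab_frame(name): name is "scene" or "top" or "wrist"; returns the picture (400x640x3 uint8, blue, green, red); there is no depth.
- manip.calibration(name): a dict with "mtx" (3x3 intrinsics, pixels), "distortion" ([k1, k2, p1, p2, k3] as OpenCV has them; the pictures are not rectified), "T" (4x4, takes a point from camera to world coordinates); the wrist camera has in their place "T_tool_cam" (4x4, takes a point from camera to tool coordinates, whose origin is the TCP and whose axes are the tool frame's). Camera axes: x right, y down, z forward; pixel columns grow to the right and rows downward; lengths in m; the calibration is good to about 2 mm. A picture is of the moment at which its call begins: read the wrist's pose just before it. calibration takes no time and is no camera call.
- manip.job_done(): hands the job in, once; it reports no verdict.
The state is a dict: "time": time; "joint_pos": joint angles; "joint_vel": joint speeds; "joint_efforts": joint torques, N m; "tool_pos": TCP position; "tool_rot": TCP orientation; "contact_force": force on the tool from outside, world axes, zero at the start; "ft_torque": the same for the moment, N m; "gripper_width": opening from 0.0 (shut) to 1.0 (fully open).
Only numpy, scipy, OpenCV 4.12 (cv2) and the standard library are available. Lean on these libraries where they do the work, as an engineer would, in place of code of your own. Each camera call takes 0.05 s, during which the arm holds its last target. There are 200 camera calls.

## Working session

There is one attempt and no reset: what is moved stays moved. The work goes in short steps, Python scripts to look and compute and a tool call to move; the robot and the scene stay as the last step left them, time stands still between calls to the robot, and variables do not carry over. Pictures are saved under pics/ and viewed, about 8 in all and at most 12, crops included, and the job is handed in when it is done.

Besides the shell and the picture viewer there is one more tool, called after ">>>" in YAML: its name, and indented under it one key for each argument. apply_moves: Moves the arm, as the interface text tells. Its arguments: {"type":"object","properties":{"moves":{"type":"array","items":{"type":"array","items":{"type":"number"}}}},"required":["moves"]}

```bash
mkdir -p pics; cat > h.py <<'E'
import numpy as np, cv2
from plant import manip
from scipy.spatial.transform import Rotation as R
def q2R(q): return R.from_quat([q[1],q[2],q[3],q[0]]).as_matrix()
def camT(name,st=None):
    c=manip.calibration(name)
    if name!="wrist": return c,np.array(c["T"])
    T=np.eye(4); T[:3,:3]=q2R(st["tool_rot"]); T[:3,3]=st["tool_pos"]
    return c,T@np.array(c["T_tool_cam"])
def at_z(name,uv,z,st=None):
    c,T=camT(name,st)
    p=cv2.undistortPoints(np.array([[uv]],float),np.array(c["mtx"]),np.array(c["distortion"]))[0,0]
    d=T[:3,:3]@[p[0],p[1],1]; o=T[:3,3]
    return o+d*(z-o[2])/d[2]
def proj(name,P,st=None):
    c,T=camT(name,st); Ti=np.linalg.inv(T)
    return cv2.projectPoints(np.atleast_2d(P).astype(float),cv2.Rodrigues(Ti[:3,:3])[0],Ti[:3,3],np.array(c["mtx"]),np.array(c["distortion"]))[0][:,0]
E
python3 - <<'E'
from h import *
s=manip.state();print(s, manip.tcp_to_tips, q2R(s["tool_rot"]))
a=manip.grab_frame("scene");b=manip.grab_frame("top");w=manip.grab_frame("wrist")
for n,i in zip("scene top wrist".split(),(a,b,w)): cv2.imwrite(f"pics/{n}0.png",i)
print(manip.calibration("top"),manip.calibration("wrist")["T_tool_cam"],manip.calibration("scene")["T"])
E
```

```text
{'time': 0.0, 'joint_pos': array([-1.28500490e+00,  5.33560446e-02,  1.61426098e+00,  2.75794425e-07,
        1.47603432e+00, -1.18962625e-01]), 'joint_vel': array([-6.10131844e-05, -2.02785301e-05,  6.03447905e-04, -1.18452647e-03,
        1.32628086e-03,  3.48923399e-04]), 'joint_efforts': array([ 9.18572441e-04, -3.93681765e+01, -3.70175278e+01,  1.36813441e-07,
        7.16357521e-03,  3.40142698e-06]), 'tool_pos': array([ 0.24597782, -0.5739302 ,  0.24908322]), 'tool_rot': array([ 0.14206671, -0.1421878 ,  0.69340081, -0.69195014]), 'contact_force': array([-0.45735369,  0.17818647, -0.39370493]), 'ft_torque': array([ 0.02178094, -0.00801875,  0.00570892]), 'gripper_width': 0.9997716974608676} 0.019 [[-9.19199357e-01 -5.80116722e-04  3.93792085e-01]
 [-3.93792436e-01  1.97526693e-03 -9.19197267e-01]
 [-2.44602775e-04 -9.99997881e-01 -2.04410967e-03]]
{'mtx': array([[487.0851673 ,   0.        , 328.37121828],
       [  0.        , 487.0851673 , 202.61928667],
       [  0.        ,   0.        ,   1.        ]]), 'distortion': array([-0.02473081,  0.        ,  0.        ,  0.        ,  0.        ]), 'T': array([[-3.98412744e-03, -9.95091780e-01,  9.88760653e-02,
         4.27949059e-01],
       [-9.99990770e-01,  4.12364772e-03,  1.20673575e-03,
        -1.01882293e-03],
       [-1.60854289e-03, -9.88703449e-02, -9.95099024e-01,
         1.09098197e+00],
       [ 0.00000000e+00,  0.00000000e+00,  0.00000000e+00,
         1.00000000e+00]])} [[-1.17419554e-03  9.49185794e-01  3.14714075e-01 -7.97544613e-02]
 [ 6.88528952e-04 -3.14713450e-01  9.49186478e-01 -1.22618202e-01]
 [ 9.99999074e-01  1.33122029e-03 -2.84006769e-04  4.16936881e-04]
 [ 0.00000000e+00  0.00000000e+00  0.00000000e+00  1.00000000e+00]] [[-0.18244148  0.77035392 -0.61095822  1.00543251]
 [ 0.98320442  0.13983431 -0.11728357  0.10947071]
 [-0.00491694 -0.62209421 -0.78292695  0.71212153]
 [ 0.          0.          0.          1.        ]]
```

View pics/top0.png

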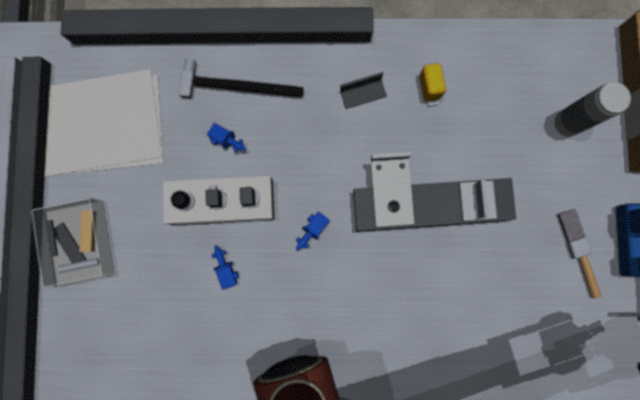

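View pics/scene0.png

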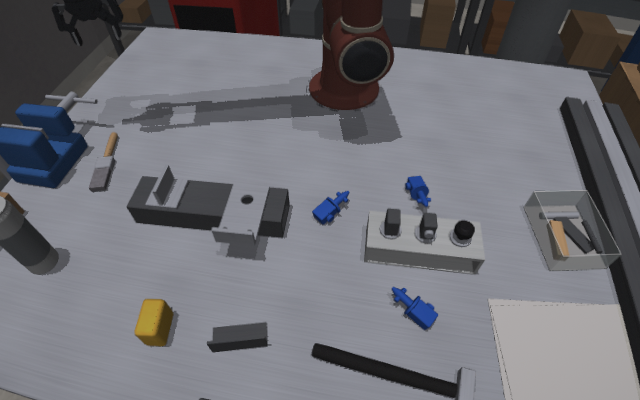

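```bash
python3 - <<'E'
from h import *
a=cv2.imread("pics/scene0.png");b=cv2.imread("pics/top0.png")
c1=cv2.resize(a[195:280,355:490],None,fx=5.9,fy=3.5*5.9/5.9*1.0,interpolation=3) if 0 else cv2.resize(a[200:275,365:485],None,fx=5,fy=5,interpolation=3)
c2=cv2.resize(b[170:230,155:280],None,fx=4,fy=4,interpolation=3)
c3=cv2.resize(b[145:235,350:420],None,fx=4,fy=4,interpolation=3)
cv2.imwrite("pics/c1.png",c1)
o=np.zeros((360,800,3),np.uint8);o[:240,:500]=c2;o[:360,510:790]=c3
cv2.imwrite("pics/c2.png",o)
for n,uv,z in [("ball",(213,197),.11),("plain",(248,196),.11),("knob",(180,200),.11),("hole",(393.5,206),.068)]: print(n,at_z("top",uv,z))
E
```

```text
ball [0.53785518 0.23430835 0.11      ]
plain [0.53959167 0.16315374 0.11      ]
knob [0.53201601 0.30144048 0.11      ]
hole [ 0.52185935 -0.13714315  0.068     ]
```

View pics/c1.png

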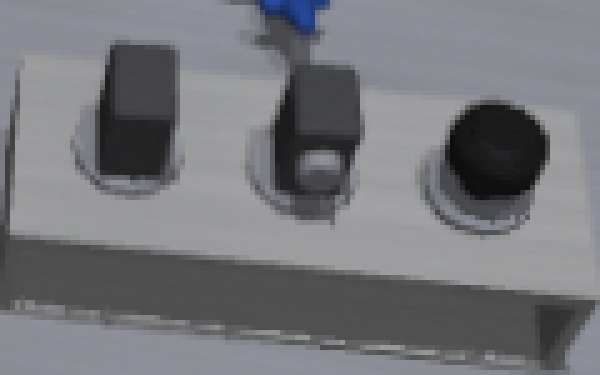

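View pics/c2.png

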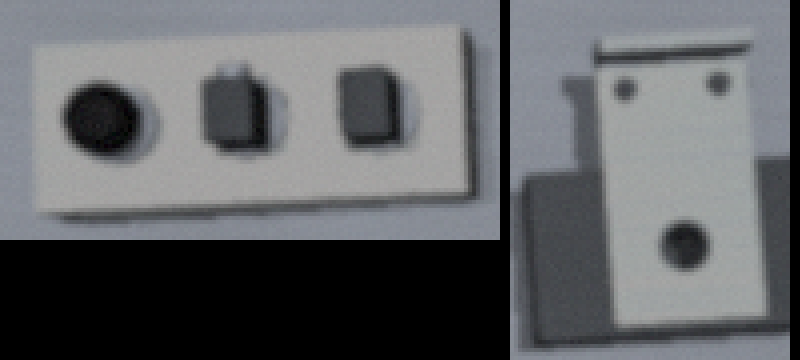

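The ball-lock pin could be confused with: the plain pin (top 248,196), the black-knob bolt (180,200), and the three blue copies (222,135), (313,230), (225,270). The middle one in the rack (212,197) has the silver side button pointing to world +x, so that is the one I want. The rack is yawed about +2.4°. The hole is at about (393.5,206).

>>> apply_moves:
  moves:
    - [-1,0,0,0,0,-7.7,0]
    - [-1,0,0,0,0,-7.7,0]
    - [-1,0,0,0,0,-7.7,0]
    - [-1,0,0,0,0,-7.7,0]
    - [-1,0,0,0,0,-7.7,0]
    - [-1,0,0,0,0,-7.7,0]
    - [-1,0,0,0,0,-7.7,0]
    - [-1,0,0,0,0,-7.7,0]
    - [-1,0,0,0,0,-7.7,0]

```text
time: 1.05
tool_pos: [0.2461, -0.5742, 0.2498]
tool_rot: [0.512, -0.512, 0.488, -0.487]
contact_force: [0.5, -0.5, -0.1]
gripper_width: 1.005
```

>>> apply_moves:
  moves:
    - [-1,-44,2,18,0,0,0]
    - [-1,-44,2,18,0,0,0]
    - [-1,-44,2,18,0,0,0]
    - [-1,-44,2,18,0,0,0]
    - [-1,-44,2,18,0,0,0]
    - [-1,-44,2,18,0,0,0]
    - [-1,-44,2,18,0,0,0]
    - [-1,-44,2,18,0,0,0]
    - [-1,-44,2,18,0,0,0]
    - [-1,-44,2,18,0,0,0]
    - [-1,-44,2,18,0,0,0]
    - [-1,-44,2,18,0,0,0]
    - [-1,-44,2,18,0,0,0]
    - [-1,-44,2,18,0,0,0]
    - [-1,-44,2,18,0,0,0]
    - [-1,-44,2,18,0,0,0]
    - [-1,-44,2,18,0,0,0]
    - [-1,-44,2,18,0,0,0]
    - [-1,0,0,0,0,0,0]
    - [-1,0,0,0,0,0,0]

```text
time: 3.05
tool_pos: [0.535, 0.2316, 0.2134]
tool_rot: [-0.511, 0.512, -0.489, 0.488]
contact_force: [-0.8, -0.4, -0.3]
gripper_width: 1.0
```

```bash
cat > look.py <<'E'
import sys,pickle
from h import *
n=sys.argv[1]; s=manip.state(); i=manip.grab_frame("wrist")
cv2.imwrite(f"pics/{n}.png",i); pickle.dump(s,open(f"{n}.pkl","wb"))
M=q2R(s["tool_rot"]); print(s["time"],s["tool_pos"],M.round(4).tolist(),s["contact_force"],s["gripper_width"])
E
python3 look.py w1
```

```text
3.05 [0.53502287 0.23164838 0.21338954] [[0.0455, -0.0017, 0.999], [-0.999, -0.0009, 0.0455], [0.0008, -1.0, -0.0017]] [-0.78960867 -0.3685671  -0.27781182] 1.000482494077312
```

View pics/w1.png

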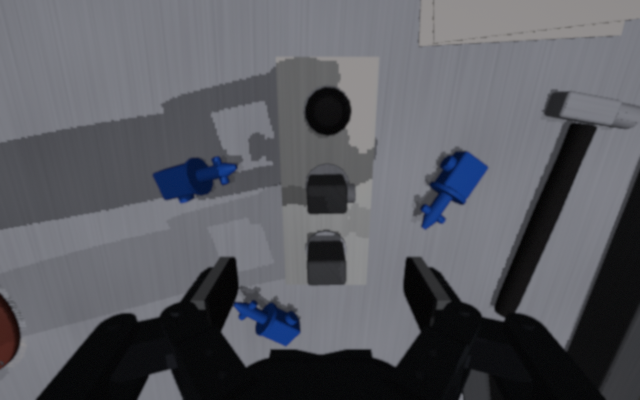

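```bash
python3 - <<'E'
from h import *
import pickle
s=pickle.load(open("w1.pkl","rb")); i=cv2.imread("pics/w1.png")
c=i[155:225,280:375]; c=cv2.convertScaleAbs(c,alpha=1.8,beta=20)
cv2.imwrite("pics/c3.png",cv2.resize(c,None,fx=8,fy=8,interpolation=3))
for y in(.22,.234,.247): print(proj("wrist",[[.5,y,.11],[.52,y,.11],[.536,y,.11],[.556,y,.11]],s).round(1).tolist())
E
```

```text
[[279.3, 218.9], [303.1, 220.0], [322.1, 220.8], [345.8, 221.9]]
[[279.4, 203.2], [303.6, 204.2], [322.9, 205.1], [347.0, 206.2]]
[[279.4, 188.0], [304.0, 189.1], [323.7, 190.0], [348.2, 191.1]]
```

View pics/c3.png

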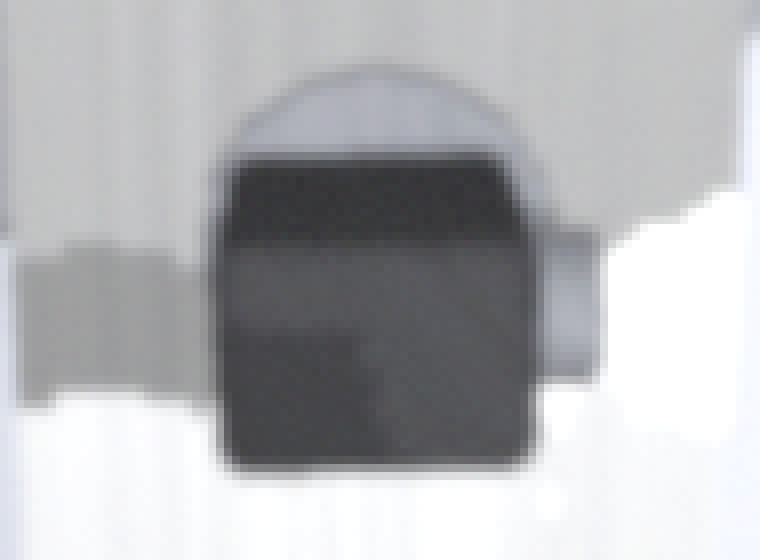

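>>> apply_moves:
  moves:
    - [-1,-6,20,5,0,0,0]
    - [-1,0,25,0,0,0,0]
    - [-1,0,25,0,0,0,0]
    - [-1,0,20,0,0,0,0]
    - [-1,0,15,0,0,0,0]
    - [-1,0,14,0,0,0,0]
    - [-1,0,0,0,0,0,0]
    - [1,0,0,0,0,0,0]
    - [1,0,0,0,0,0,0]
    - [1,0,0,0,0,0,0]
    - [1,0,0,0,0,0,0]
    - [1,0,0,0,0,0,0]
    - [1,0,0,0,0,0,0]
    - [1,0,0,0,0,0,0]
    - [1,0,0,0,0,0,0]

```text
time: 4.6
tool_pos: [0.5413, 0.2377, 0.0983]
tool_rot: [0.512, -0.51, 0.488, -0.489]
contact_force: [-3.6, -0.5, 7.5]
gripper_width: 0.388
```

```bash
python3 look.py w2; python3 -c "
import cv2;i=cv2.imread('pics/w2.png');cv2.imwrite('pics/w2b.png',cv2.resize(cv2.convertScaleAbs(i[120:370,190:450],alpha=1.8,beta=20),None,fx=2.3,fy=2.3,interpolation=3))"
```

```text
4.6 [0.54125076 0.2376561  0.09828032] [[0.0438, 0.0026, 0.999], [-0.999, 0.0009, 0.0438], [-0.0008, -1.0, 0.0026]] [-3.58397545 -0.50317965  7.47368272] 0.3880054168221169
```

View pics/w2b.png

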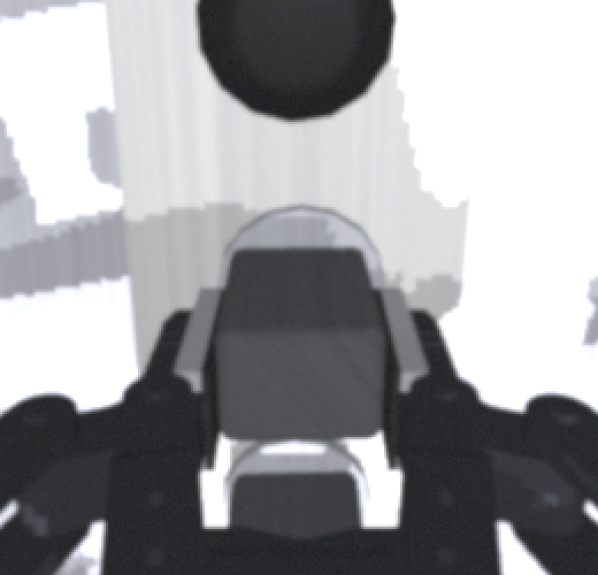

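>>> apply_moves:
  moves:
    - [1,0,-5,0,0,0,0]
    - [1,0,-10,0,0,0,0]
    - [1,0,-15,0,0,0,0]
    - [1,0,-20,0,0,0,0]
    - [1,0,-25,0,0,0,0]
    - [1,0,-25,0,0,0,0]
    - [1,0,-25,0,0,0,0]
    - [1,0,-15,0,0,0,0]
    - [1,0,0,0,0,0,0]
    - [1,0,0,0,0,0,0]

```text
time: 5.65
tool_pos: [0.5399, 0.237, 0.2349]
tool_rot: [-0.511, 0.511, -0.489, 0.489]
contact_force: [-0.4, -0.0, -3.0]
gripper_width: 0.389
```

```bash
python3 look.py w3; python3 - <<'E'
from h import *
b=manip.grab_frame("scene"); cv2.imwrite("pics/s3.png",b)
i=cv2.imread('pics/w3.png')
p=cv2.resize(i[120:370,190:450],(390,375),interpolation=3); 
u,v=proj("scene",[[.54,.238,.19]])[0].astype(int); print(u,v)
q=cv2.resize(b[v-60:v+65,u-65:u+65],(390,375),interpolation=3)
cv2.imwrite("pics/c4.png",cv2.convertScaleAbs(np.hstack([p,q]),alpha=1.7,beta=15))
E
```

```text
5.65 [0.53987699 0.23699912 0.23493328] [[0.0435, -0.0004, 0.9991], [-0.9991, -0.0001, 0.0435], [0.0001, -1.0, -0.0004]] [-0.38598829 -0.04116142 -3.04971754] 0.3889271851004422
439 192
```

View pics/c4.png

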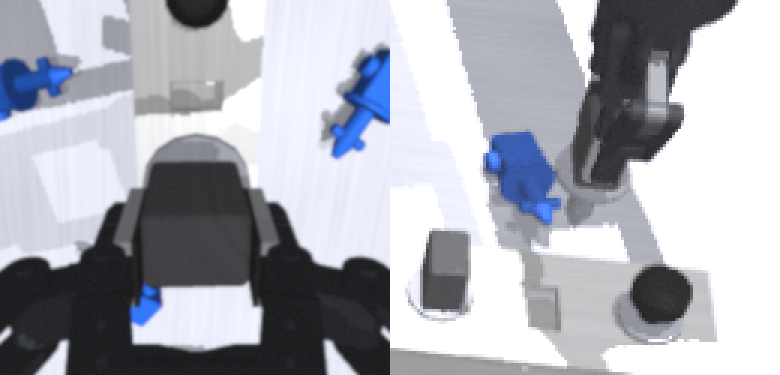

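>>> apply_moves:
  moves:
    - [1,20,0,-2,0,0,0]
    - [1,37,0,-3,0,0,0]
    - [1,37,0,-3,0,0,0]
    - [1,37,0,-3,0,0,0]
    - [1,37,0,-3,0,0,0]
    - [1,37,0,-3,0,0,0]
    - [1,37,0,-3,0,0,0]
    - [1,37,0,-3,0,0,0]
    - [1,37,0,-3,0,0,0]
    - [1,37,0,-3,0,0,0]
    - [1,37,0,-3,0,0,0]
    - [1,37,0,-3,0,0,0]
    - [1,20,0,0,0,0,0]
    - [1,0,0,0,0,0,0]
    - [1,0,0,0,0,0,0]
    - [1,0,0,0,0,0,0]

```text
time: 7.35
tool_pos: [0.5243, -0.2099, 0.2343]
tool_rot: [-0.511, 0.511, -0.489, 0.488]
contact_force: [-0.1, 0.8, -2.6]
gripper_width: 0.391
```

```bash
python3 look.py w4; python3 - <<'E'
import cv2;i=cv2.imread('pics/w4.png')
cv2.imwrite('pics/w4b.png',cv2.resize(i[30:330,200:460],None,fx=2,fy=2,interpolation=3))
E
```

```text
7.35 [ 0.52429953 -0.20993517  0.23429671] [[0.0443, -0.0014, 0.999], [-0.999, 0.0013, 0.0443], [-0.0013, -1.0, -0.0014]] [-0.06090107  0.83583224 -2.59264895] 0.39074000689478167
```

View pics/w4b.png

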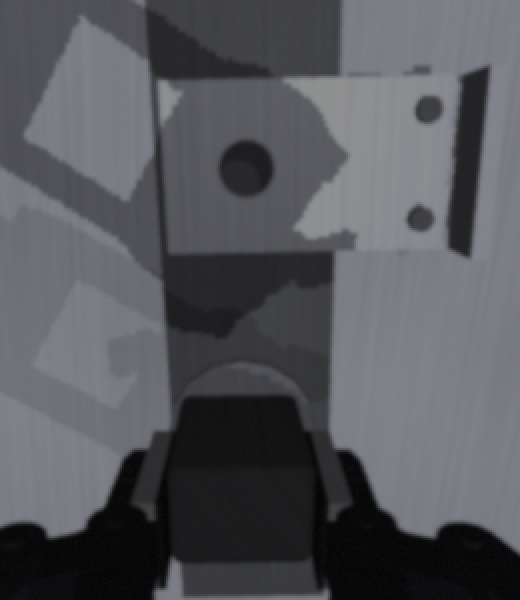

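```bash
python3 - <<'E'
from h import *
import pickle
s=pickle.load(open("w4.pkl","rb")); M=q2R(s["tool_rot"]);p=s["tool_pos"]
print("hole",at_z("wrist",(323,114.3),.068,s), "top refined",at_z("top",(393.75,206.2),.068))
for h in (.012,.016): print(h,M.T@(at_z("wrist",(321,286.7),p[2]+h,s)-p))
# head edges front/back widths check
for h in (.012,.016): print([ (M.T@(at_z("wrist",(321,v),p[2]+h,s)-p))[0].round(4) for v in (262.5,311)])
# collar far edge (top of disc): radius 22, z unknown
for d in (-.022,-.026,-.030,-.034): print(d,M.T@(at_z("wrist",(321.5,211),p[2]+d,s)-p))
E
```

```text
hole [ 0.52239028 -0.1369416   0.068     ] top refined [ 0.52143349 -0.1376636   0.068     ]
0.012 [-0.00343368 -0.01199475 -0.0004636 ]
0.016 [-0.00619918 -0.01599102 -0.00047399]
[np.float64(-0.0157), np.float64(0.0097)]
[np.float64(-0.018), np.float64(0.0064)]
-0.022 [-0.02699856  0.02203672 -0.00019665]
-0.026 [-0.02553405  0.02603473 -0.00018132]
-0.03 [-0.02406954  0.03003274 -0.00016599]
-0.034 [-0.02260502  0.03403075 -0.00015067]
```

>>> apply_moves:
  moves:
    - [1,-15,0,1,0,0,0]
    - [1,-25,0,0,0,0,0]
    - [1,-20,0,0,0,0,0]
    - [1,-10,10,0,0,0,0]
    - [1,0,20,0,0,0,0]
    - [1,0,20,0,0,0,0]
    - [1,0,15,0,0,0,0]
    - [1,0,5,0,0,0,0]
    - [1,0,0,0,0,0,0]
    - [1,0,0,0,0,0,0]

```text
time: 8.4
tool_pos: [0.5231, -0.1412, 0.1661]
tool_rot: [0.511, -0.511, 0.489, -0.489]
contact_force: [0.1, -0.4, -2.6]
gripper_width: 0.394
```

```bash
python3 look.py w5; python3 - <<'E'
from h import *
import numpy as np
b=manip.grab_frame("scene"); cv2.imwrite("pics/s5.png",b)
i=cv2.imread('pics/w5.png')
p=cv2.resize(i[120:370,190:450],(390,375),interpolation=3); 
u,v=proj("scene",[[.522,-.14,.09]])[0].astype(int); print(u,v)
q=cv2.resize(b[v-60:v+65,u-65:u+65],(390,375),interpolation=3)
cv2.imwrite("pics/c5.png",cv2.convertScaleAbs(np.hstack([p,q]),alpha=1.7,beta=15))
E
```

```text
8.4 [ 0.52305977 -0.14124919  0.16609218] [[0.0435, 0.0012, 0.9991], [-0.9991, -0.0005, 0.0435], [0.0005, -1.0, 0.0012]] [ 0.07796528 -0.38885454 -2.56108467] 0.3942544638668031
243 191
```

View pics/c5.png

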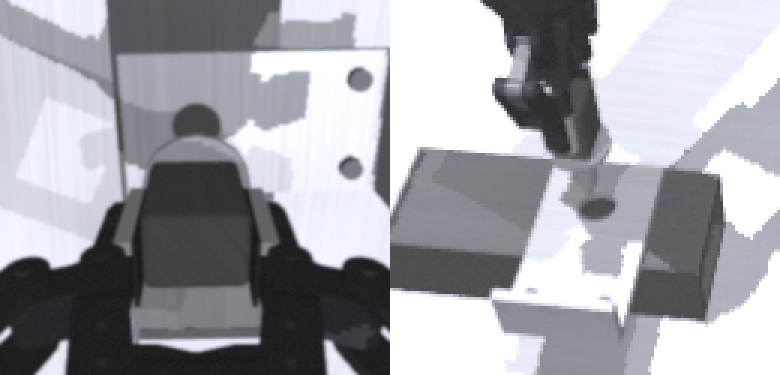

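>>> apply_moves:
  moves:
    - [1,-1.5,5,-1,0,0,0]
    - [1,0,5,0,0,0,0]
    - [1,0,5,0,0,0,0]
    - [1,0,5,0,0,0,0]
    - [1,0,5,0,0,0,0]
    - [1,0,0,0,0,0,0]

```text
time: 9.1
tool_pos: [0.5208, -0.1393, 0.139]
tool_rot: [-0.51, 0.511, -0.49, 0.488]
contact_force: [-0.1, 0.5, -3.2]
gripper_width: 0.392
```

>>> apply_moves:
  moves:
    - [1,0,4,0,0,0,0]
    - [1,0,4,0,0,0,0]
    - [1,0,4,0,0,0,0]
    - [1,0,4,0,0,0,0]
    - [1,0,4,0,0,0,0]
    - [1,0,4,0,0,0,0]
    - [1,0,0,0,0,0,0]

```text
time: 9.8
tool_pos: [0.521, -0.1394, 0.1154]
tool_rot: [-0.511, 0.511, -0.49, 0.489]
contact_force: [0.5, -0.5, -2.5]
gripper_width: 0.391
```

>>> apply_moves:
  moves:
    - [1,0,2,0,0,0,0]
    - [1,0,2,0,0,0,0]
    - [1,0,2,0,0,0,0]
    - [1,0,1,0,0,0,0]
    - [1,0,0,0,0,0,0]

```text
time: 10.3
tool_pos: [0.5214, -0.1396, 0.1091]
tool_rot: [-0.511, 0.511, -0.489, 0.489]
contact_force: [-0.9, -0.8, -2.9]
gripper_width: 0.389
```

>>> apply_moves:
  moves:
    - [1,0,1,0,0,0,0]
    - [1,0,1,0,0,0,0]
    - [1,0,1,0,0,0,0]
    - [1,0,1,0,0,0,0]
    - [1,0,0,0,0,0,0]

```text
time: 10.8
tool_pos: [0.5216, -0.1397, 0.1064]
tool_rot: [-0.511, 0.511, -0.489, 0.489]
contact_force: [-4.1, 1.8, 4.5]
gripper_width: 0.393
```

>>> apply_moves:
  moves:
    - [1,0,1,0,0,0,0]
    - [1,0,1,0,0,0,0]
    - [1,0,1,0,0,0,0]
    - [1,0,0,0,0,0,0]

```text
time: 11.2
tool_pos: [0.5217, -0.1398, 0.1063]
tool_rot: [-0.51, 0.511, -0.489, 0.489]
contact_force: [-12.8, 3.7, 21.2]
gripper_width: 0.393
```

```bash
python3 look.py w6; python3 - <<'E'
from h import *
b=manip.grab_frame("scene"); cv2.imwrite("pics/s6.png",b)
i=cv2.imread('pics/w6.png')
p=cv2.resize(i[120:370,190:450],(390,375),interpolation=3)
u,v=proj("scene",[[.522,-.14,.09]])[0].astype(int)
q=cv2.resize(b[v-45:v+55,u-52:u+52],(390,375),interpolation=3)
cv2.imwrite("pics/c6.png",cv2.convertScaleAbs(np.hstack([p,q]),alpha=1.7,beta=15))
E
```

```text
11.2 [ 0.52167662 -0.13976128  0.10627252] [[0.0439, -0.0015, 0.999], [-0.999, 0.0, 0.0439], [-0.0001, -1.0, -0.0015]] [-12.7837944    3.73586762  21.23278643] 0.39336799609523426
```

View pics/c6.png

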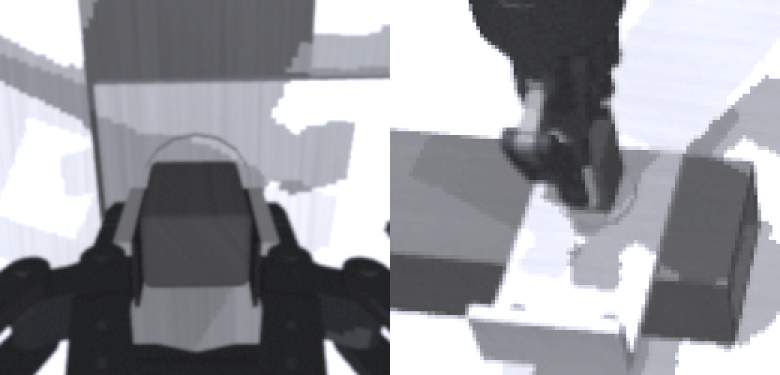

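>>> apply_moves:
  moves:
    - [1,0,-2,0,0,0,0]
    - [1,0,0,0,0,0,0]
    - [-1,0,0,0,0,0,0]
    - [-1,0,0,0,0,0,0]
    - [-1,0,0,0,0,0,0]
    - [-1,0,0,0,0,0,0]
    - [-1,0,0,0,0,0,0]
    - [-1,0,0,0,0,0,0]
    - [-1,0,0,0,0,0,0]
    - [-1,0,0,0,0,0,0]

```text
time: 12.3
tool_pos: [0.5215, -0.1396, 0.1043]
tool_rot: [-0.511, 0.511, -0.489, 0.489]
contact_force: [-0.6, 0.2, 0.1]
gripper_width: 0.998
```

>>> apply_moves:
  moves:
    - [-1,0,-5,0,0,0,0]
    - [-1,0,-10,0,0,0,0]
    - [-1,0,-20,0,0,0,0]
    - [-1,0,-25,0,0,0,0]
    - [-1,0,-25,0,0,0,0]
    - [-1,0,-25,0,0,0,0]
    - [-1,0,0,0,0,0,0]
    - [-1,0,0,0,0,0,0]

```text
time: 13.1
tool_pos: [0.5219, -0.1397, 0.2155]
tool_rot: [0.511, -0.51, 0.488, -0.49]
contact_force: [0.5, -0.2, 0.2]
gripper_width: 0.997
```

```bash
python3 look.py w7; python3 - <<'E'
from h import *
import pickle
b=manip.grab_frame("scene"); cv2.imwrite("pics/s7.png",b)
i=cv2.imread('pics/w7.png')
p=cv2.resize(i[140:270,260:395],(390,375),interpolation=3)
u,v=proj("scene",[[.522,-.14,.09]])[0].astype(int)
q=cv2.resize(b[v-45:v+55,u-52:u+52],(390,375),interpolation=3)
cv2.imwrite("pics/c7.png",cv2.convertScaleAbs(np.hstack([p,q]),alpha=1.7,beta=15))
s=pickle.load(open("w7.pkl","rb"))
c=(.522,-.137); th=np.radians(2.5); Rz=np.array([[np.cos(th),-np.sin(th)],[np.sin(th),np.cos(th)]])
P=[list(np.array(c)+Rz@[a,d])+[.118] for a,d in[(-.018,-.013),(.016,-.013),(.016,.013),(-.018,.013)]]
print("wrist pred crop",((proj("wrist",P,s)-[260,140])*390/135).round(0).tolist())
print("scene pred crop",((proj("scene",P)-[u-52,v-45])*3.75).round(0).tolist())
E
```

```text
13.1 [ 0.52188848 -0.13974434  0.21546507] [[0.0435, 0.002, 0.9991], [-0.9991, -0.0009, 0.0435], [0.001, -1.0, 0.002]] [ 0.45692387 -0.19391727  0.20204831] 0.9971869653281124
wrist pred crop [[114.0, 237.0], [234.0, 237.0], [236.0, 149.0], [112.0, 149.0]]
scene pred crop [[180.0, 111.0], [163.0, 158.0], [210.0, 163.0], [226.0, 116.0]]
```

View pics/c7.png

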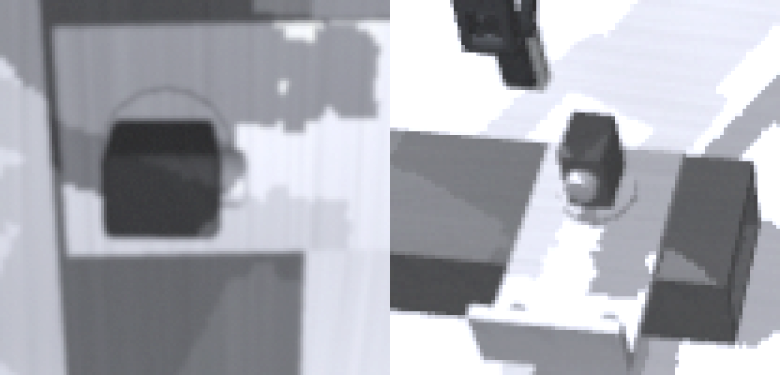

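```bash
python3 -c "
from plant import manip
print(manip.job_done())"
```

```text
the job is handed in; nothing more can be done
None
```

The ball-lock pin is in the bracket and locked, as far as the cameras show, and I've handed the job in at about 13 s of the 43 s limit. No verdict came back.

I took the pin from the rack's middle slot, squeezing its head so the button stayed in. I then pushed it through the bracket and tube until the collar seated.

- **Seating:** it stopped at tool height 0.106 m, the height I had predicted for a flush collar. It did not go further when pressed with about 21 N.
- **After letting go:** the pin stands upright with the collar on the bracket. The button is visibly out, and the gripper is clear with about zero force on it.
- **Offset:** the pin sits about 3–4 mm off the hole's measured centre towards −x. That is within the 5 mm of play between shank and hole.
- **Not checked:** I did not pull on the pin to test the lock, and the balls inside the tube cannot be seen. The button being out is the only evidence that they have locked.
- **Plain pin:** it was still standing in its slot after I lifted the ball-lock pin out, and the arm did not go near it again.

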